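Release the button tubes into the catch tray

ROBOT

A 6-joint arm with a two-finger parallel gripper is mounted at the origin on the work surface. World frame = base frame: x ahead of the robot, y to its left, z up, the work surface at z = 0. Lengths are in mm, angles in rad, forces in N, time in s.
With the tool pointing down it reaches from about 400 to 925 mm from the base axis. Payload 12.5 kg.
Tool frame: the origin (TCP) lies on the centre line of the jaws, within the pads' length; the fingertips stand 14 mm ahead of it and the grasp point (between the pads) lies 5 mm behind it; z points along the fingers, x is the direction in which the jaws open and shut, and the axes are right-handed (so a half turn about z gives the same grasp; the last joint's range is limited). The gripper opens to 95 mm and grips with 3 to 60 N. Pads are 20 mm wide; open, the fingers measure 119 mm over their backs; the gripper's body (75 mm by 180 mm) begins 59 mm behind the grasp point.
Start: joints at [-1.247, 0.491, 1.559, -0, 1.092, -0.106], TCP at [260.454, -568.163, 228.661] pointing down, gripper open.
Joint ranges: [-3.1, 3.1], [-0.84, 2.19], [0.05, 2.79], [-1.13, 4.28], [0.06, 2.93], [-2.69, 2.69]. Speed limits (rad/s): [2.22, 2.22, 2.79, 3.14, 3.14, 3.14].

INTERFACE

Orientations are given as [roll, pitch, yaw] about the fixed x, y, z axes, in that order (R = Rz(yaw) Ry(pitch) Rx(roll)).
In Python, from cell import state, read_camera, job_done gives the robot as it stands.
- The arm moves only by the shell command python3 -m handwheel 'ROWS'. ROWS is JSON, a list of rows, each an object of numbers: "hand": the finger opening in m, from 0 to 0.0951; "x", "y", "z": the shift along the world's x, y, z in m; "spin": the turn about the world's z in units of 5 degrees (1.0 is 5 degrees). In form: [{"hand": .., "x": .., "y": .., "z": .., "spin": ..}, ...]. A call has 1 to 20 rows; each row is the pose to reach, as a shift and turn from the pose commanded when the call began; what a row does not reach only later rows make up. A row lasts 1/12 s, in which the tool goes at most 41.7 mm and 7.16 degrees, less where a joint would pass 70% of its speed; a pose out of reach is approached as far as the arm can. A call with a gripper value outside its range is refused whole. The fingers move at their own pace and stop on an object; the grip force is fixed at half the most. Time passes only in rows, so rows that repeat a pose let the fingers close. It gives the time, the measured TCP pose, the force and the opening at its end, in the units of the state.
- state(): the state, without advancing time (a new reading comes with each control period).
- read_camera(name): name is "scene" or "top"; returns a dict with "img" (400x640x3 uint8, red, green, blue), "fx", "fy", "cx", "cy" (pixels), "T" (4x4, takes a point from camera to world coordinates). Camera axes: x right, y down, z forward; pixel columns grow to the right and rows downward; lengths in mm; the calibration is good to about 2 mm. A picture is of the moment at which its call begins. There is no depth.
- job_done(): hands the job in, once; it reports no verdict.
The state is a dict: "t": time; "joints": joint angles; "qvel": joint speeds; "tau": joint torques, N m; "eef_pos": TCP position; "tcp_rot": TCP orientation; "ft_force": force on the tool from outside, world axes, zero at the start; "moment": the same for the moment, N m; "opening": opening from 0.0 (shut) to 1.0 (fully open).
Only numpy, scipy, OpenCV 4.12 (cv2) and the standard library are available. Lean on these libraries where they do the work, as an engineer would, in place of code of your own. Each camera call takes 0.05 s, during which the arm holds its last target. There are 200 camera calls.

TASK

At the gravity dispenser that holds the clear button tubes (not the thread spools), push its pulled-out catch tray fully home. Then press its lever's paddle down with the fingers so that the gate lifts, keep it down until all three tubes have rolled into the tray, and let go so that the gate drops shut. Do not touch or pick up the tubes themselves, and leave the spool dispenser and the other things on the counter alone.

Things in the scene. Friction and masses are not known exactly. Their poses are not given: they have to be found in the camera images.
- tubes: Gravity dispenser fixed to the table, 262 mm long, 100 mm wide plus paddle: chute, rocking gate lever, pull-out catch tray. Origin on the table under the gate; x points up the chute (away from the tray), y to the paddle side, z up. Chute floor 36 mm high at the gate, rising at 12 degrees to x = 134 mm, 74 mm wide; lip at x = -14 mm. This one holds the button tubes.
- tubes_lever (a joint): Rocking lever, in rad: 0 = at rest, gate down (a spring returns it here); 0.56 = paddle fully down on its stop, gate lifted clear of the tubes. Pivot along y at x = -50 mm, 52 mm above the table. Pressing at the paddle takes about 2.5 N to start, 5 to 6 N at the stop.
- tubes_paddle (a point): Centre of the top of the black finger paddle, 34 (x) by 44 (y) mm, 6 mm thick, beside the tray on the tray end of the lever, at x = -115, y = +78 mm of the dispenser. At rest 74 mm above the table, sloping 16 degrees (-x end higher); it goes nearly straight down by 38 mm and then slopes 16 degrees the other way.
- tubes_gate (a point): Middle of the gate's lower edge: a steel blade 66 mm wide, 50 mm behind the lever's pivot. Edge 42 mm above the table at rest, 70 mm lifted. The cross bar it hangs from rises from 77 to at most 102 mm above the table.
- tubes_tray (a joint): Catch tray travel along the dispenser's x, in m: 0 = fully home against its stop under the chute's lip, positive = pulled out towards -x, at most 0.06. It stays where it is left; sliding it takes about 3 N.
- tubes_trayfront (a point): Middle of the top edge of the tray's front wall, on its outer (-x) face, 45 mm above the table; the wall is 82 mm wide, down to 6 mm above the table. Tray home: at x = -122 mm of the dispenser. Tray inside 104 by 76 mm, floor 8 mm above the table at the front rising to 18 mm at the open back.
- tube0: Clear plastic tube of buttons with white end caps, straight-sided, 28 mm diameter, 70 mm long, about 45 g, lying across the chute (first, at the gate). Origin at its centre, y along the tube.
- tube1: Clear plastic tube of buttons with white end caps, straight-sided, 28 mm diameter, 70 mm long, about 45 g, lying across the chute (second). Origin at its centre, y along the tube.
- tube2: Clear plastic tube of buttons with white end caps, straight-sided, 28 mm diameter, 70 mm long, about 45 g, lying across the chute (third, last). Origin at its centre, y along the tube.
- spools: The other dispenser, of the same make and size as tubes (same frame), with thread spools in its chute. To be left alone.
- spools_lever (a joint): Rocking lever of the spool dispenser, like tubes_lever.
- spools_paddle (a point): Paddle of the spool dispenser's lever, like tubes_paddle.
- spools_trayfront (a point): Front wall of the spool dispenser's catch tray, like tubes_trayfront.
- spool0: Spool of thread, flanged ends of 28 mm diameter and a thinner wound waist, 70 mm long, lying across the spool dispenser's chute. Origin at its centre, y along its axis.
- spool1: Spool of thread, flanged ends of 28 mm diameter and a thinner wound waist, 70 mm long, lying across the spool dispenser's chute. Origin at its centre, y along its axis.
- spool2: Spool of thread, flanged ends of 28 mm diameter and a thinner wound waist, 70 mm long, lying across the spool dispenser's chute. Origin at its centre, y along its axis.
- thread_cone: Cone of thread, 62 mm across the foot, 100 mm tall. Origin under its centre.
- pin_jar: Glass pin jar with a metal lid, 48 mm across, 62 mm tall. Origin under its centre.
- tape: Round tape measure, 60 mm across, 18 mm high, lying flat. Origin under its centre.
- button_box: Small open card box of coat buttons, 85 x 85 x 35 mm. Origin under its centre.
- shears: Tailor's shears lying flat, about 220 mm long along x (blades to +x), 14 mm high. Origin at the screw.
- awl: Wooden-handled awl lying along its x, 140 mm long. Origin near its middle.
- chalk_tin: Closed tailor's-chalk tin, 60 mm across, 75 mm tall. Origin under its centre.
Things that resemble listed ones, but are neither listed nor needed, are in the scene too. What is shaped like the tube2 but purple is not meant.

How it is judged (in metres and radians):
On the way, in this order (a step that is already met when the one before it is completed fails the run):
1. the tube dispenser's catch tray is fully home, its gate still down (value of joint tubes_tray below 0.004 m and value of joint tubes_lever below 0.1 rad), for 0.2 s.
2. the paddle is pressed down by the fingers and the gate is lifted (value of joint tubes_lever above 0.42 rad and distance between the grasp point and tubes_paddle below 0.07 m), for 0.2 s.
3. all three tubes have rolled into the tray while the lever is still held down (value of joint tubes_lever above 0.25 rad and x of tube0 in the frame of tubes between -0.112 and -0.018 m and y of tube0 in the frame of tubes between -0.03 and 0.03 m and z of each of tube0, tube1, tube2 in the frame of tubes below 0.036 m and x of tube1 in the frame of tubes between -0.112 and -0.018 m and y of tube1 in the frame of tubes between -0.03 and 0.03 m and x of tube2 in the frame of tubes between -0.112 and -0.018 m and y of tube2 in the frame of tubes between -0.03 and 0.03 m), for 0.1 s.
At the end, for the whole second after the job is handed in: The tube dispenser's tray is home within 6 mm, its lever is back at rest (within 0.05 rad, gate down), and all three tubes lie at rest on the tray's floor (value of joint tubes_tray below 0.006 m and value of joint tubes_lever below 0.05 rad and x of tube0 in the frame of tubes between -0.112 and -0.018 m and y of tube0 in the frame of tubes between -0.03 and 0.03 m and z of each of tube0, tube1, tube2 in the frame of tubes below 0.036 m and linear speed of each of tube0, tube1, tube2 below 0.03 m/s and x of tube1 in the frame of tubes between -0.112 and -0.018 m and y of tube1 in the frame of tubes between -0.03 and 0.03 m and x of tube2 in the frame of tubes between -0.112 and -0.018 m and y of tube2 in the frame of tubes between -0.03 and 0.03 m); the robot touches nothing.
It fails at once if the robot touches a tube (contact force between any of the arm, the fingers and tube0 above 0.5 N or contact force between any of the arm, the fingers and tube1 above 0.5 N or contact force between any of the arm, the fingers and tube2 above 0.5 N).
It fails at once if a tube is lifted (height (world z) of any of tube0, tube1, tube2 above 0.095 m).
It fails at once if the spool dispenser's gate is raised, its tray is shifted by more than 10 mm or a spool leaves its place (value of joint spools_lever above 0.12 rad or distance of spools_trayfront from where it was at the start of the episode above 0.01 m or distance of any of spool0, spool1, spool2 from where it was at the start of the episode above 0.015 m).
It fails at once if another thing on the counter is moved by more than 30 mm (distance of any of thread_cone, pin_jar, tape, button_box, shears, awl, chalk_tin from where it was at the start of the episode above 0.03 m).
It also fails if it takes over 48 s, if anything falls off the work surface, if the arm or the gripper's body presses on something with over 40 N, if the wrist force passes 120 N, or if a joint passes its speed limit or range.

## Working session

There is one attempt and no reset: what is moved stays moved. The work goes in short steps, Python scripts to look and compute and a shell command to move; the robot and the scene stay as the last step left them, time stands still between calls to the robot, and variables do not carry over. Pictures are saved under pics/ and viewed, about 8 in all and at most 12, crops included, and the job is handed in when it is done.

```bash
mkdir -p pics; python3 - <<'E'
from cell import *
import cv2,json
for n in("top","scene"):
    c=read_camera(n); cv2.imwrite(f"pics/{n}0.png",c["img"][:,:,::-1]); print(n,c["fx"],c["fy"],c["cx"],c["cy"],c["T"])
s=state();print(s)
E
```

```text
top 447.6511036193652 447.6511036193652 322.6347830518716 187.65690423467385 [[ 2.21182574e-02 -9.80427051e-01  1.95636347e-01  2.60084102e+02]
 [-9.99707912e-01 -2.35961065e-02 -5.22635053e-03  2.09125465e+01]
 [ 9.74031151e-03 -1.95463606e-01 -9.80662585e-01  1.53225271e+03]
 [ 0.00000000e+00  0.00000000e+00  0.00000000e+00  1.00000000e+00]]
scene 405.8200550746661 405.8200550746661 317.82484562131606 202.3381206387566 [[-1.30293113e-02  6.63441262e-01 -7.48114917e-01  1.38504400e+03]
 [ 9.99771997e-01  2.13018109e-02  1.47859601e-03 -5.37064071e+00]
 [ 1.69171641e-02 -7.47925080e-01 -6.63567543e-01  7.65789277e+02]
 [ 0.00000000e+00  0.00000000e+00  0.00000000e+00  1.00000000e+00]]
{'t': 0.1, 'joints': array([-1.24659109e+00,  4.91499312e-01,  1.55937916e+00,  1.37664605e-05,
        1.09167846e+00, -1.05609487e-01]), 'qvel': array([-5.65797868e-04, -2.17959725e-03,  2.67104320e-05,  9.86227624e-04,
       -2.64745107e-04, -1.68296737e-03]), 'tau': array([ 4.02203310e-03, -6.13625550e+01, -2.58605504e+01,  6.94243074e-02,
        4.70013125e-02, -6.12020813e-05]), 'eef_pos': array([ 260.39609219, -567.96188956,  228.12336978]), 'tcp_rot': array([-3.14147886e+00,  9.57622180e-04, -1.14098790e+00]), 'ft_force': array([-0.25504367, -0.09285157,  0.05567439]), 'moment': array([ 0.05543154, -0.02983351,  0.00453508]), 'opening': 0.9987362792346214}
```

View pics/top0.png

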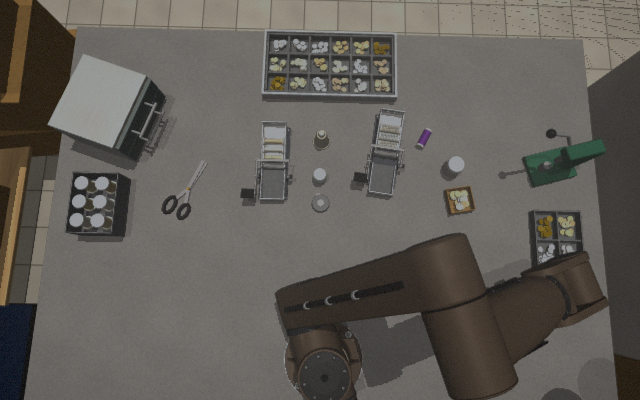

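View pics/scene0.png

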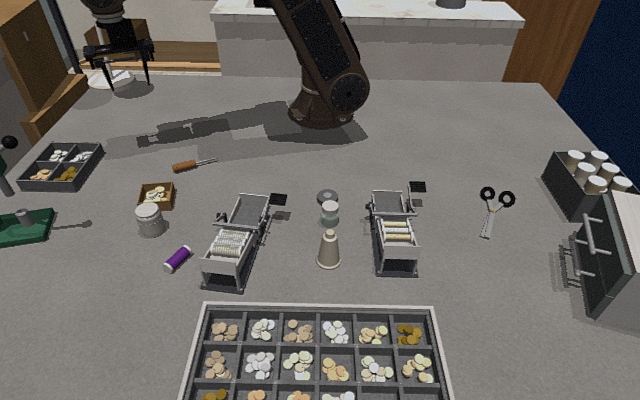

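The top view shows two dispensers: one at about (272,160) and one at about (385,155). The scene view shows the same two at about (395,230) and (237,240). I'll enlarge both to tell them apart.

```bash
python3 - <<'E'
import cv2,numpy as np
a=cv2.imread("pics/top0.png")[95:215,230:420];b=cv2.imread("pics/scene0.png")[170:300,190:440]
cv2.imwrite("pics/topc.png",cv2.resize(a,None,fx=4,fy=4,interpolation=cv2.INTER_CUBIC))
cv2.imwrite("pics/scenec.png",cv2.resize(b,None,fx=3.2,fy=3.2,interpolation=cv2.INTER_CUBIC))
E
```

```text
(no output)
```

View pics/topc.png

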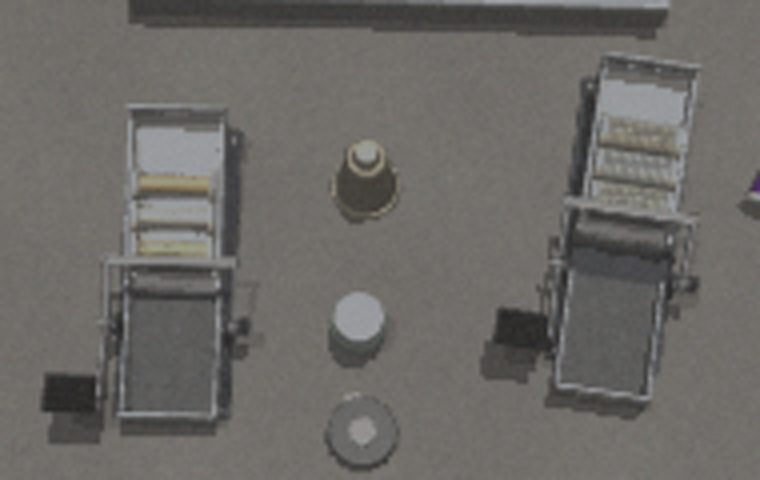

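View pics/scenec.png

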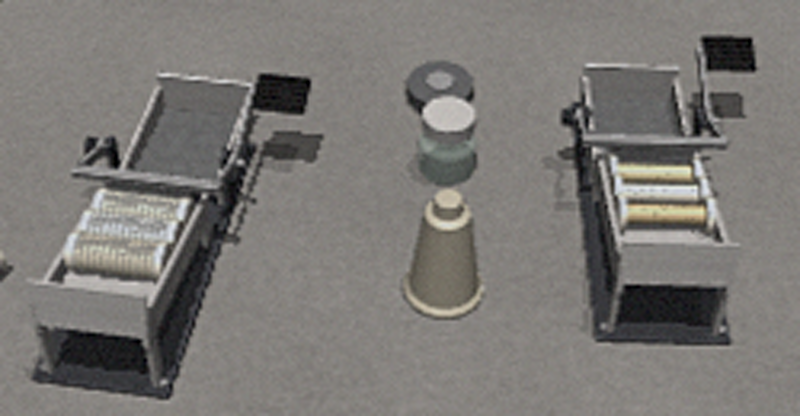

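The right-hand dispenser in the top view holds straight-sided, clear tubes of buttons, and its tray is pulled out past the paddle. The left-hand one holds spools with flanges and waists. In the top crop the tube dispenser's paddle is at (521,328), its tray-front corners at (557,391) and (650,402), and its tubes at about (636,165). I'll fit its pose from these.

```bash
cat > h.py <<'E'
import numpy as np
from scipy.optimize import least_squares
C={"top":(447.65,322.635,187.657,np.array([[2.21182574e-02,-9.80427051e-01,1.95636347e-01,260.084102],[-9.99707912e-01,-2.35961065e-02,-5.22635053e-03,20.9125465],[9.74031151e-03,-1.95463606e-01,-9.80662585e-01,1532.25271],[0,0,0,1]])),
"scene":(405.82,317.825,202.338,np.array([[-1.30293113e-02,6.63441262e-01,-7.48114917e-01,1385.044],[9.99771997e-01,2.13018109e-02,1.47859601e-03,-5.37064071],[1.69171641e-02,-7.47925080e-01,-6.63567543e-01,765.789277],[0,0,0,1]]))}
def proj(n,P):
    f,cx,cy,T=C[n]; p=T[:3,:3].T@(np.array(P)-T[:3,3]); return np.array([f*p[0]/p[2]+cx,f*p[1]/p[2]+cy])
def ray(n,uv,z):
    f,cx,cy,T=C[n]; d=T[:3,:3]@[(uv[0]-cx)/f,(uv[1]-cy)/f,1]; o=T[:3,3]; return o+d*(z-o[2])/d[2]
def W(p,l):
    c,s=np.cos(p[2]),np.sin(p[2]); return [p[0]+c*l[0]-s*l[1],p[1]+s*l[0]+c*l[1],l[2]]
def tc(u,v): return np.array([u/4+230,v/4+95])-.4
def sc(u,v): return np.array([u/3.2+190,v/3.2+170])-.35
E
python3 - <<'E'
from h import *
# local points as function of tray t
O=[("top",tc(521,328),lambda t:(-115,78,74)),("top",tc(557,391),lambda t:(-122-t,41,45)),("top",tc(650,402),lambda t:(-122-t,-41,45)),
("scene",sc(282,93),lambda t:(-115,78,74)),("scene",sc(253,84),lambda t:(-122-t,41,45)),("scene",sc(160,76),lambda t:(-122-t,-41,45)),
("top",tc(634,192),lambda t:(17,0,68)),("top",tc(640,130),lambda t:(72,0,79))]
f=lambda p:np.concatenate([proj(n,W(p,l(p[3])))-uv for n,uv,l in O])
r=least_squares(f,[640,-120,-.1,40],x_scale=[10,10,.1,10]);p=r.x
print(p);print(r.fun.reshape(-1,2).round(1))
for k,l in dict(paddle=(-115,78,74),front=(-122-p[3],0,45),home=(-122,0,45)).items():print(k,np.round(W(p,l),1))
print("paddle per cam",ray("top",tc(521,328),74),ray("scene",sc(282,93),74))
for n,uv in dict(tape=tc(362,430),jar=tc(358,320)).items():print(n,ray("top",uv,0))
print(ray("top",(459,200),0))
E
```

```text
[ 6.95991066e+02 -2.01623950e+02 -1.37271632e-01  3.29110208e+01]
[[-0.5 -0.3]
 [-1.2 -1.1]
 [-0.4 -0.1]
 [-0.3 -0.4]
 [-0.8 -0.5]
 [-0.9 -1.3]
 [-0.8  0.3]
 [ 0.3 -0.4]]
paddle [ 592.7 -108.6   74. ]
front [ 542.5 -180.4   45. ]
home [ 575.1 -184.9   45. ]
paddle per cam [ 591.64757899 -110.33191624   74.        ] [ 594.300084   -107.66311579   74.        ]
tape [514.4885587   20.40583788   0.        ]
jar [612.18771394  26.18703801   0.        ]
[ 533.37338083 -462.90102052    0.        ]
```

```bash
python3 -m handwheel '[{"hand":0,"x":0.245,"y":0.393,"z":-0.05,"spin":-6.5},{"hand":0,"x":0.245,"y":0.393,"z":-0.05,"spin":-6.5},{"hand":0,"x":0.245,"y":0.393,"z":-0.05,"spin":-6.5},{"hand":0,"x":0.245,"y":0.393,"z":-0.05,"spin":-6.5},{"hand":0,"x":0.245,"y":0.393,"z":-0.05,"spin":-6.5},{"hand":0,"x":0.245,"y":0.393,"z":-0.05,"spin":-6.5},{"hand":0,"x":0.245,"y":0.393,"z":-0.05,"spin":-6.5},{"hand":0,"x":0.245,"y":0.393,"z":-0.05,"spin":-6.5},{"hand":0,"x":0.245,"y":0.393,"z":-0.05,"spin":-6.5},{"hand":0,"x":0.245,"y":0.393,"z":-0.05,"spin":-6.5},{"hand":0,"x":0.245,"y":0.393,"z":-0.05,"spin":-6.5},{"hand":0,"x":0.245,"y":0.393,"z":-0.05,"spin":-6.5},{"hand":0,"x":0.245,"y":0.393,"z":-0.05,"spin":-6.5},{"hand":0,"x":0.245,"y":0.393,"z":-0.05,"spin":-6.5},{"hand":0,"x":0.245,"y":0.393,"z":-0.05,"spin":-6.5},{"hand":0,"x":0.245,"y":0.393,"z":-0.05,"spin":-6.5}]'
```

```text
t: 1.43
eef_pos: [504.9, -176.4, 178.8]
tcp_rot: [-3.142, -0.0, -1.71]
ft_force: [0.4, 0.7, 0.0]
opening: 0.008
```

```bash
python3 -m handwheel '[{"hand":0,"z":-0.04},{"hand":0,"z":-0.08},{"hand":0,"z":-0.11},{"hand":0,"z":-0.13},{"hand":0,"z":-0.141},{"hand":0,"z":-0.141},{"hand":0,"z":-0.141}]'; python3 - <<'E'
from cell import *
import cv2,numpy as np
a=read_camera("top")["img"][95:215,300:460,::-1];b=read_camera("scene")["img"][170:290,190:350,::-1]
cv2.imwrite("pics/pre.png",cv2.resize(np.vstack([a,b]),None,fx=2.5*1,fy=2.5,interpolation=cv2.INTER_CUBIC))
E
```

```text
invalid input
```

View pics/pre.png

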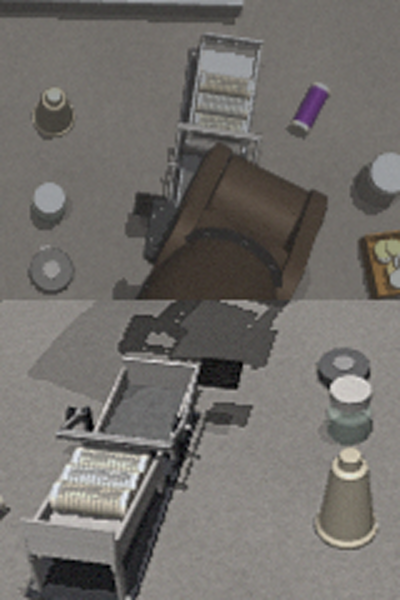

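The rows need every key, so that call was refused and the arm has not moved. The picture still shows the tray out and the arm hovering in front of it. I'll repeat the descent with full rows.

```bash
python3 -m handwheel '[{"hand":0,"x":0,"y":0,"z":-0.04,"spin":0},{"hand":0,"x":0,"y":0,"z":-0.08,"spin":0},{"hand":0,"x":0,"y":0,"z":-0.11,"spin":0},{"hand":0,"x":0,"y":0,"z":-0.13,"spin":0},{"hand":0,"x":0,"y":0,"z":-0.141,"spin":0},{"hand":0,"x":0,"y":0,"z":-0.141,"spin":0},{"hand":0,"x":0,"y":0,"z":-0.141,"spin":0}]'; python3 - <<'E'
from cell import *
import cv2,numpy as np
b=read_camera("scene")["img"][150:270,210:350,::-1]
cv2.imwrite("pics/pre2.png",cv2.resize(b,None,fx=4,fy=4,interpolation=cv2.INTER_CUBIC))
E
```

```text
t: 2.12
eef_pos: [505.5, -175.7, 38.0]
tcp_rot: [3.142, -0.0, -1.709]
ft_force: [0.5, 0.0, -0.3]
opening: 0.003
```

View pics/pre2.png

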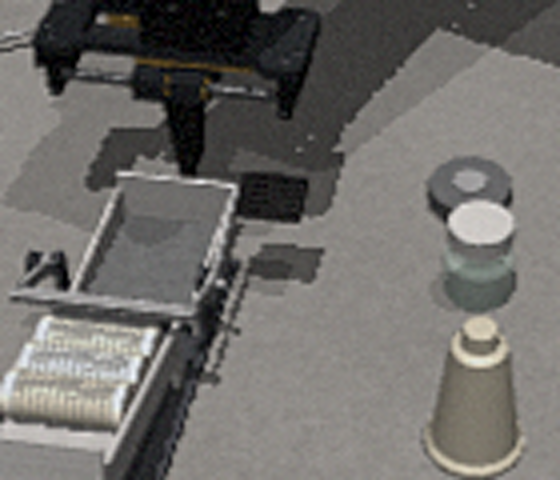

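The closed fingers stand in front of the middle of the wall at (190,165), clear of the tray and the paddle. Next I push along the dispenser's x axis.

```bash
python3 -m handwheel '[{"hand":0,"x":0.008,"y":-0.0011,"z":0,"spin":0},{"hand":0,"x":0.016,"y":-0.0022,"z":0,"spin":0},{"hand":0,"x":0.023,"y":-0.0032,"z":0,"spin":0},{"hand":0,"x":0.028,"y":-0.0039,"z":0,"spin":0},{"hand":0,"x":0.033,"y":-0.0046,"z":0,"spin":0},{"hand":0,"x":0.037,"y":-0.0051,"z":0,"spin":0},{"hand":0,"x":0.041,"y":-0.0057,"z":0,"spin":0},{"hand":0,"x":0.045,"y":-0.0062,"z":0,"spin":0},{"hand":0,"x":0.05,"y":-0.0069,"z":0,"spin":0},{"hand":0,"x":0.05,"y":-0.0069,"z":0,"spin":0}]'; python3 -m handwheel '[{"hand":0,"x":0.002,"y":-0.0003,"z":0,"spin":0},{"hand":0,"x":0.004,"y":-0.0006,"z":0,"spin":0},{"hand":0,"x":0.004,"y":-0.0006,"z":0,"spin":0}]'
```

```text
t: 3.0
eef_pos: [556.4, -182.2, 37.6]
tcp_rot: [-3.141, -0.0, -1.708]
ft_force: [-0.6, 0.0, -0.5]
opening: 0.003
t: 3.25
eef_pos: [559.7, -182.6, 37.6]
tcp_rot: [-3.142, -0.0, -1.708]
ft_force: [-0.5, 1.0, -0.6]
opening: 0.003
```

```bash
python3 -m handwheel '[{"hand":0,"x":0.002,"y":-0.0003,"z":0,"spin":0},{"hand":0,"x":0.003,"y":-0.0004,"z":0,"spin":0}]'; python3 -m handwheel '[{"hand":0,"x":0.002,"y":-0.0003,"z":0,"spin":0},{"hand":0,"x":0.003,"y":-0.0004,"z":0,"spin":0}]';python3 -m handwheel '[{"hand":0,"x":0.0015,"y":-0.0002,"z":0,"spin":0},{"hand":0,"x":0.0015,"y":-0.0002,"z":0,"spin":0}]'
```

```text
t: 3.42
eef_pos: [562.2, -183.0, 37.6]
tcp_rot: [3.141, 0.0, -1.708]
ft_force: [-10.2, 0.4, 4.2]
opening: 0.002
t: 3.58
eef_pos: [562.3, -182.9, 37.5]
tcp_rot: [3.134, 0.001, -1.708]
ft_force: [-23.6, -2.1, 14.8]
opening: 0.003
t: 3.75
eef_pos: [562.4, -182.9, 37.5]
tcp_rot: [3.131, 0.002, -1.708]
ft_force: [-26.6, -1.2, 18.1]
opening: 0.009
```

The tray hit its stop: the force rose to about 27 N with no further motion. Next I back off, rise, and look.

```bash
python3 -m handwheel '[{"hand":0,"x":-0.01,"y":0.0014,"z":0,"spin":0},{"hand":0,"x":-0.03,"y":0.004,"z":0,"spin":0},{"hand":0,"x":-0.03,"y":0.004,"z":0.035,"spin":0},{"hand":0,"x":-0.03,"y":0.004,"z":0.07,"spin":0},{"hand":0,"x":-0.03,"y":0.004,"z":0.1,"spin":0},{"hand":0,"x":-0.03,"y":0.004,"z":0.1,"spin":0}]'; python3 - <<'E'
from cell import *
import cv2,numpy as np
b=read_camera("scene")["img"][150:270,210:350,::-1]
cv2.imwrite("pics/home.png",cv2.resize(b,None,fx=4,fy=4,interpolation=cv2.INTER_CUBIC))
E
```

```text
t: 4.25
eef_pos: [539.4, -180.8, 143.3]
tcp_rot: [-3.132, -0.003, -1.708]
ft_force: [0.5, 0.7, 0.6]
opening: 0.006
```

View pics/home.png

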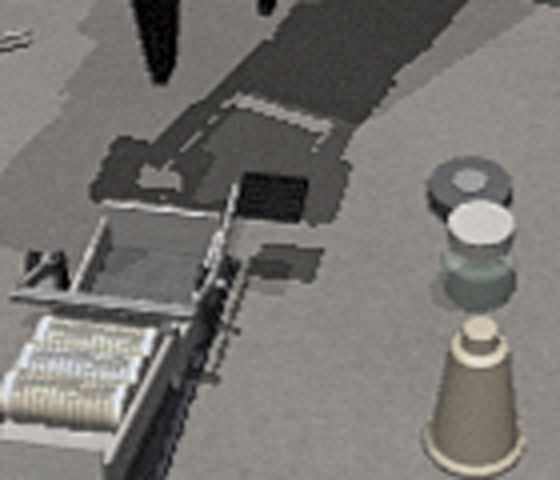

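The tray has moved in: its front edge now runs from (103,203) to (222,217), about level with the paddle at (274,196). The tubes are still behind the gate. I'll check these points numerically.

```bash
python3 - <<'E'
from h import *
q=lambda u,v:np.array([u/4+210,v/4+150])-.35
p=[694.5,-201.6,-.137]
for uv,z,l in((q(103,203),45,(-122,-41,45)),(q(222,216),45,(-122,41,45)),(q(274,196),74,(-115,78,74))):print(ray("scene",uv,z).round(1),np.round(W(p,l),1))
from cell import state;print(state()["eef_pos"])
E
```

```text
[ 571.7 -224.5   45. ] [ 568.  -225.6   45. ]
[ 582.2 -143.7   45. ] [ 579.2 -144.3   45. ]
[ 594.  -106.7   74. ] [ 591.2 -108.6   74. ]
[ 538.58286212 -180.43186979  140.70258206]
```

```bash
python3 -m handwheel '[{"hand":0,"x":0.027,"y":0.036,"z":0,"spin":0},{"hand":0,"x":0.054,"y":0.072,"z":0,"spin":0},{"hand":0,"x":0.054,"y":0.072,"z":0,"spin":0},{"hand":0,"x":0.054,"y":0.072,"z":-0.02,"spin":0},{"hand":0,"x":0.054,"y":0.072,"z":-0.038,"spin":0},{"hand":0,"x":0.054,"y":0.072,"z":-0.038,"spin":0},{"hand":0,"x":0.054,"y":0.072,"z":-0.038,"spin":0}]'; python3 - <<'E'
from cell import *
import cv2,numpy as np
b=read_camera("scene")["img"][150:270,210:350,::-1]
cv2.imwrite("pics/over.png",cv2.resize(b,None,fx=4,fy=4,interpolation=cv2.INTER_CUBIC))
E
```

```text
t: 4.88
eef_pos: [590.5, -107.6, 98.5]
tcp_rot: [3.139, 0.0, -1.708]
ft_force: [-0.2, 0.3, 0.2]
opening: 0.002
```

View pics/over.png

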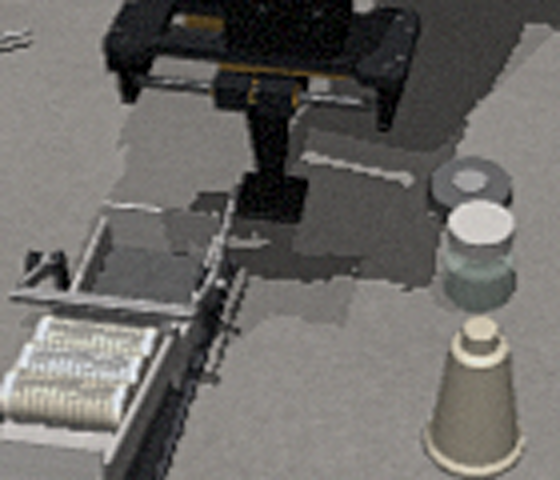

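The fingers stand over the paddle at (273,185), and their sides are clear of everything else. Now I press down in steps and watch the force.

```bash
python3 -m handwheel '[{"hand":0,"x":0,"y":0,"z":-0.01,"spin":0},{"hand":0,"x":0,"y":0,"z":-0.02,"spin":0},{"hand":0,"x":0,"y":0,"z":-0.028,"spin":0},{"hand":0,"x":0,"y":0,"z":-0.034,"spin":0},{"hand":0,"x":0,"y":0,"z":-0.04,"spin":0},{"hand":0,"x":0,"y":0,"z":-0.043,"spin":0},{"hand":0,"x":0,"y":0,"z":-0.043,"spin":0}]'; python3 -m handwheel '[{"hand":0,"x":0,"y":0,"z":-0.002,"spin":0},{"hand":0,"x":0,"y":0,"z":-0.002,"spin":0}]';python3 -m handwheel '[{"hand":0,"x":0,"y":0,"z":-0.002,"spin":0},{"hand":0,"x":0,"y":0,"z":-0.002,"spin":0}]'
```

```text
t: 5.52
eef_pos: [591.2, -107.9, 56.1]
tcp_rot: [-3.141, -0.0, -1.708]
ft_force: [-1.9, -0.4, 4.2]
opening: 0.007
t: 5.68
eef_pos: [591.4, -107.9, 54.6]
tcp_rot: [-3.14, -0.0, -1.708]
ft_force: [-0.4, -1.4, 6.8]
opening: 0.001
t: 5.85
eef_pos: [591.7, -108.0, 53.1]
tcp_rot: [-3.139, -0.0, -1.708]
ft_force: [-2.2, -0.3, 9.6]
opening: 0.005
```

At 9.6 N the lever is on its stop. I hold it there and then look.

```bash
python3 -m handwheel '[{"hand":0,"x":0,"y":0,"z":0,"spin":0},{"hand":0,"x":0,"y":0,"z":0,"spin":0},{"hand":0,"x":0,"y":0,"z":0,"spin":0},{"hand":0,"x":0,"y":0,"z":0,"spin":0},{"hand":0,"x":0,"y":0,"z":0,"spin":0},{"hand":0,"x":0,"y":0,"z":0,"spin":0},{"hand":0,"x":0,"y":0,"z":0,"spin":0},{"hand":0,"x":0,"y":0,"z":0,"spin":0},{"hand":0,"x":0,"y":0,"z":0,"spin":0},{"hand":0,"x":0,"y":0,"z":0,"spin":0},{"hand":0,"x":0,"y":0,"z":0,"spin":0},{"hand":0,"x":0,"y":0,"z":0,"spin":0},{"hand":0,"x":0,"y":0,"z":0,"spin":0},{"hand":0,"x":0,"y":0,"z":0,"spin":0},{"hand":0,"x":0,"y":0,"z":0,"spin":0},{"hand":0,"x":0,"y":0,"z":0,"spin":0},{"hand":0,"x":0,"y":0,"z":0,"spin":0},{"hand":0,"x":0,"y":0,"z":0,"spin":0}]'; python3 - <<'E'
from cell import *
import cv2,numpy as np
b=read_camera("scene")["img"][150:270,210:350,::-1]
cv2.imwrite("pics/held.png",cv2.resize(b,None,fx=4,fy=4,interpolation=cv2.INTER_CUBIC))
E
```

```text
t: 7.35
eef_pos: [591.7, -108.0, 53.3]
tcp_rot: [-3.139, -0.0, -1.708]
ft_force: [-1.5, -0.3, 8.6]
opening: 0.004
```

View pics/held.png

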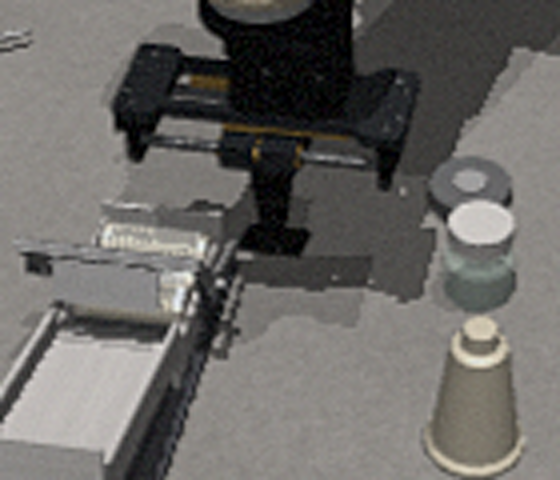

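The gate is lifted and the chute is empty; tubes show in the tray at (155,240), and there is a cap at (175,290). Before releasing, I hold longer, check for motion, and project the expected tube positions.

```bash
python3 -m handwheel '[{"hand":0,"x":0,"y":0,"z":0,"spin":0},{"hand":0,"x":0,"y":0,"z":0,"spin":0},{"hand":0,"x":0,"y":0,"z":0,"spin":0},{"hand":0,"x":0,"y":0,"z":0,"spin":0},{"hand":0,"x":0,"y":0,"z":0,"spin":0},{"hand":0,"x":0,"y":0,"z":0,"spin":0},{"hand":0,"x":0,"y":0,"z":0,"spin":0},{"hand":0,"x":0,"y":0,"z":0,"spin":0},{"hand":0,"x":0,"y":0,"z":0,"spin":0},{"hand":0,"x":0,"y":0,"z":0,"spin":0},{"hand":0,"x":0,"y":0,"z":0,"spin":0},{"hand":0,"x":0,"y":0,"z":0,"spin":0}]'; python3 - <<'E'
from h import *
from cell import *
import cv2
b=read_camera("scene")["img"][150:270,210:350,::-1]
b=cv2.resize(b,None,fx=4,fy=4,interpolation=cv2.INTER_CUBIC)
a=cv2.imread("pics/held.png")
print("moved",np.abs(a.astype(int)-b).max(2)[200:340,60:240].mean(), np.abs(a.astype(int)-b).max(2)[350:450,300:540].mean())
p=[695.5,-201,-.137]
for i,x in enumerate((-105,-77,-49)):
    print([ (4*(proj("scene",W(p,(x,y,24+i*2.5+14)))-[210,150])).round() for y in(-35,35)])
t=read_camera("top")["img"][95:215,330:430,::-1]
cv2.imwrite("pics/held2.png",np.hstack([b[150:350,30:290].repeat(1,0),cv2.resize(t[30:110],(250,200),interpolation=cv2.INTER_CUBIC)]))
E
```

```text
t: 8.4
eef_pos: [591.7, -108.0, 53.3]
tcp_rot: [-3.139, -0.0, -1.708]
ft_force: [-0.5, -1.5, 9.3]
opening: 0.002
moved 3.629206349206349 3.3177083333333335
[array([104., 225.]), array([206., 236.])]
[array([ 91., 250.]), array([195., 262.])]
[array([ 77., 277.]), array([184., 290.])]
```

View pics/held2.png

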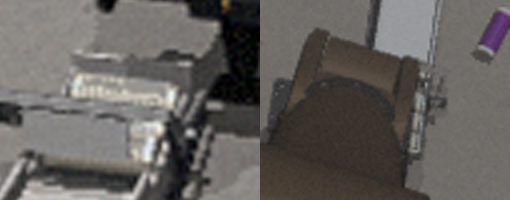

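Nothing is moving, and the visible caps match the expected three-in-a-row positions. I release by going straight up, then clear away towards the base.

```bash
python3 -m handwheel '[{"hand":0,"x":0,"y":0,"z":0.008,"spin":0},{"hand":0,"x":0,"y":0,"z":0.016,"spin":0},{"hand":0,"x":0,"y":0,"z":0.024,"spin":0},{"hand":0,"x":0,"y":0,"z":0.034,"spin":0},{"hand":0,"x":0,"y":0,"z":0.055,"spin":0},{"hand":0,"x":0,"y":0,"z":0.09,"spin":0},{"hand":0,"x":0,"y":0,"z":0.125,"spin":0},{"hand":0,"x":-0.03,"y":-0.03,"z":0.15,"spin":0},{"hand":0,"x":-0.06,"y":-0.06,"z":0.16,"spin":0},{"hand":0,"x":-0.09,"y":-0.09,"z":0.17,"spin":0},{"hand":0,"x":-0.1,"y":-0.12,"z":0.17,"spin":0},{"hand":0,"x":-0.1,"y":-0.15,"z":0.17,"spin":0},{"hand":0,"x":-0.11,"y":-0.18,"z":0.17,"spin":0},{"hand":0,"x":-0.12,"y":-0.21,"z":0.17,"spin":0},{"hand":0,"x":-0.13,"y":-0.24,"z":0.17,"spin":0},{"hand":0,"x":-0.13,"y":-0.24,"z":0.17,"spin":0},{"hand":0,"x":-0.13,"y":-0.24,"z":0.17,"spin":0},{"hand":0,"x":-0.13,"y":-0.24,"z":0.17,"spin":0}]'; python3 - <<'E'
from cell import *
import cv2,numpy as np
b=read_camera("scene")["img"][150:270,200:350,::-1];t=read_camera("top")["img"][95:215,330:430,::-1]
f=lambda i,s:cv2.resize(i,None,fx=s,fy=s,interpolation=cv2.INTER_CUBIC)
cv2.imwrite("pics/end.png",np.hstack([f(b,3.2),f(t,3.2)]))
E
```

```text
t: 10.0
eef_pos: [460.9, -347.2, 222.9]
tcp_rot: [-3.142, 0.0, -1.709]
ft_force: [-0.2, -0.1, -0.8]
opening: 0.005
```

View pics/end.png

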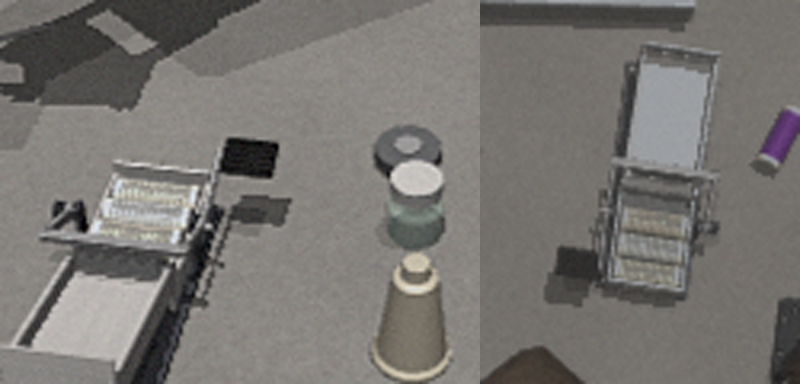

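All three tubes lie side by side in the tray (top crop, about (652,245)). The gate and paddle are back at rest, the tray is home, and the arm is clear.

```bash
python3 -c "
from cell import *
print(job_done())"
```

```text
the job is handed in; nothing more can be done
None
```

The job is done and handed in at about 10 s of the 48 s allowed; no verdict was reported.

- **Tray:** I pushed the tube dispenser's tray home with closed fingers. It stopped moving as the force rose to about 27 N, so it is on its stop.
- **Lever:** I pressed the paddle down until the force reached 9.6 N, above the 5 to 6 N expected at the stop. I held it there for about 2.5 s until the chute was empty and nothing moved, then let go.
- **Last pictures:** All three tubes lie side by side in the tray, the paddle and gate are back at rest, the tray is home and the arm is clear. The nearby jar, tape measure and thread cone look undisturbed. The spool dispenser was not in these last pictures, but the fingers stayed well away from it.
- **Not checked or off:** My fitted dispenser position was about 3 mm off along x compared with where the tray stopped, which did no harm. One move was refused because its rows lacked some keys; nothing moved, and I sent it again in full. While the tray was against its stop, the push also built up about 18 N of vertical force, which went away on backing off.

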